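Pass a pigment tin through the sprung hatch of a dust hood

ROBOT

A 6-joint arm with a two-finger parallel gripper is mounted at the origin on the work surface. World frame = base frame: x ahead of the robot, y to its left, z up, the work surface at z = 0. Lengths are in m, angles in rad, forces in N, time in s.
With the tool pointing down it reaches from about 0.35 to 0.775 m from the base axis. Payload 7.3 kg.
Tool frame: the origin (TCP) lies midway between the tips of the shut fingers; the grasp point (between the pads) lies tcp_to_grasp behind it (tcp_to_grasp is the distance from the TCP to the grasp point, in m); z points along the fingers, y is the direction in which the jaws open and shut (so a half turn about z gives the same grasp; the last joint's range is limited). The gripper opens to 92 mm and grips with 3 to 60 N. Pads are 19 mm wide; open, the fingers measure 130 mm over their backs; the gripper's body (75 mm by 190 mm) begins 47 mm behind the grasp point.
Start: joints at [1.051, 0.342, 1.524, -0, 1.275, -0.146], TCP at [0.192, 0.489, 0.201] pointing down, gripper open.
Joint ranges: [-2.53, 2.53], [-0.77, 2.02], [0.04, 2.7], [-1, 4.14], [0.28, 2.66], [-3.11, 3.11]. Speed limits (rad/s): [2.57, 2.57, 3.14, 3.14, 3.14, 3.14].

INTERFACE

Orientations are given as a rotation vector (axis times angle).
In Python, from bench import * gives the robot as it stands.
- The arm moves only by the tool move_arm, never from a script. Its argument "rows" is a list of rows, each a list of 2 entries, a list of its own where there are three numbers: the shift along the world's x, y, z in m, then the turn about the world's z in degrees. In form: [[[x, y, z], twist], ...]. A call has 1 to 5 rows; each row is the pose to reach, as a shift and turn from the pose measured when the call began; what a row does not reach only later rows make up. A row lasts 1/10 s, in which the tool goes at most 50 mm and 8.59 degrees, less where a joint would pass 70% of its speed; a pose out of reach is approached as far as the arm can. A call with a gripper value outside its range is refused whole. "fingers" is the closure in counts, from 0 (fully open) to 255 (shut), set as the call begins (left out, the last holds). The fingers move at their own pace and stop on an object; the grip force is fixed at half the most. Time passes only in rows, so rows that repeat a pose let the fingers close. It gives the time, the measured TCP pose, the force and the opening at its end, in the units of the state.
- state(): the state, without advancing time (a new reading comes with each control period).
- grab_frame(name): name is "side" or "top" or "wrist"; returns a dict with "image" (384x512x3 uint8, blue, green, red), "depth" (384x512 float32, m along the optical axis (not along the pixel's ray), 0 where there is no reading), "camera_matrix" (3x3 intrinsics, pixels), "T" (4x4, takes a point from camera to world coordinates). Camera axes: x right, y down, z forward; pixel columns grow to the right and rows downward; lengths in m; the calibration is good to about 2 mm. A picture is of the moment at which its call begins.
- close_job(): hands the job in, once; it reports no verdict.
The state is a dict: "time": time; "joints": joint angles; "dq": joint speeds; "tau": joint torques, N m; "eef_pos": TCP position; "tool_rot": TCP orientation; "ft_force": force on the tool from outside, world axes, zero at the start; "wrist_torque": the same for the moment, N m; "width": opening from 0.0 (shut) to 1.0 (fully open).
Only numpy, scipy, OpenCV 4.12 (cv2) and the standard library are available. Lean on these libraries where they do the work, as an engineer would, in place of code of your own. Each camera call takes 0.05 s, during which the arm holds its last target. There are 200 camera calls.

TASK

With the push stick (not with the fingers), push the pigment tin along the loading sill and through the hood's one-way flap until it is pressed firmly home against the end stop inside, without ramming it. Then draw the stick back out steadily so that the flap comes down on it and eases shut behind the tin instead of snapping back, and lay the stick flat on the bench, leaving the other things alone.

Things in the scene. Friction and masses are not known exactly. Their poses are not given: they have to be found in the camera images.
- hood: Clear acrylic pigment dust hood, 420 long, 360 wide, 250 mm high, fixed to the bench; place and yaw vary. Origin: on the bench in the middle of its hatch, in the plane of the closed flap; +x = level, into the hood (the push direction), z up. The hatch is 77 mm wide; its lintel starts 82 mm above the bench and the front wall goes on up to 250 mm. Axes of its points are the same.
- flap_foot (a point): Point on the hood's floor in the middle of the hatch, under the flap, 12 mm straight above the hood's origin. Floor inside and loading sill outside are one level white plate, 12 mm above the bench.
- sill_end (a point): Outer end of the loading sill (165 mm before the flap plane), on its centre line, at its top face. The sill is 96 mm wide. Two aluminium rails 10 mm high, 69 mm apart inside, guide the tin from 160 mm before the flap to 205 mm past it.
- lane_far (a point): Far end of the rails inside the hood, on the centre line, at floor height, 205 mm past the flap plane. Before it a fixed end stop (rubber face, 26 mm high) is clamped between the rails. Its place is not measured: feel for it at 15 mm/s or less. The tin is home, its front on the stop, with its centre somewhere from 109 to 131 mm past the flap plane.
- flap (a joint): Amber flap with black lip, 71 mm wide, 62 long, hinged along its top edge 76 mm above the bench. 0 = shut, hanging straight; grows as it swings into the hood, to 1.5 rad; cannot swing outwards. A spring (0.015-0.03 N m) shuts it, undamped: let go it snaps (over 6 rad/s), so let it ride down on the stick, drawn out at 50 mm/s or less until the tip is outside. Pulling on it with over 15 N bends it.
- tin: Closed flat pigment tin, steel, blue lid, paper label, 90 long (x), 64 wide (y), 36 mm high, about 0.35 kg, on the sill between the rails (2.5 mm play each side), before the flap, its x along the push direction. Origin: centre of its underside. Sliding takes 1 to 5 N; a firm press home is 10 to 15 N, held for half a second; over 22 N from the stick dents it.
- pusher: Wooden push stick lying base down on the bench, about 0.2 kg: a straight bar 24 wide and 32 mm high with a black rubber end, and a red upright grip. Origin: underside, below the middle of the grip; +x along the bar to the rubber tip 215 mm ahead (the bar ends 50 mm behind the origin), z up.
- tin_mid (a point): Centre of the tin, 18 mm above its underside, axes as the tin's.
- pusher_grip (a point): Centre of the red grip of the push stick: a block 30 x 30 mm, from 32 to 80 mm above the stick's underside; this point is 56 mm above the underside. Axes as the stick's.
- pusher_tip (a point): Middle of the rubber end face of the push stick, 16 mm above its underside.
- jar: Bystander: lidded jar, 60 mm across, 75 mm high. Origin: centre of its underside.
- mug: Bystander: brown mug, 76 mm across, 85 mm high. Origin: centre of its underside.
- tape: Bystander: blue roll of tape lying flat, 96 mm across, 25 mm high. Origin: centre of its underside.
Not all that is in view belongs to the job. What is meant by the tin is not red, and is the larger of those in its own colour.

How it is judged:
By the outcome, as a careful person would: the job done as asked, in the order asked, and still so for the second after the job is handed in, with the robot touching nothing.
It also fails if it takes over 61 s, if anything falls off the work surface, if the arm or the gripper's body presses on something with over 40 N, if the wrist force passes 120 N, or if a joint passes its speed limit or range.

## Working session

There is one attempt and no reset: what is moved stays moved. The work goes in short steps, Python scripts to look and compute and a tool call to move; the robot and the scene stay as the last step left them, time stands still between calls to the robot, and variables do not carry over. Pictures are saved under pics/ and viewed, about 8 in all and at most 12, crops included, and the job is handed in when it is done.

Besides the shell and the picture viewer there is one more tool, called after "Call:" as a command line: name --argument value ..., lists and objects as JSON in quotes. move_arm: Moves the arm, as the interface text tells. Its arguments: {"type":"object","properties":{"rows":{"type":"array","items":{"type":"array"}},"fingers":{"type":"number"}},"required":["rows"]}

```bash
ls; mkdir -p pics; python3 - <<'E'
from bench import *
import cv2,numpy as np
s=state();print(s)
a=[]
for n in("side","top"):
    f=grab_frame(n);np.savez(f"pics/{n}0.npz",**f);cv2.imwrite(f"pics/{n}0.png",cv2.resize(f["image"],(800,600)));print(n,f["T"].round(3).tolist(),f["camera_matrix"].tolist())
E
```

```text
pics
{'time': 0.0, 'joints': array([ 1.05103844e+00,  3.42719529e-01,  1.52503267e+00,  1.84121066e-05,
        1.27535278e+00, -1.45980635e-01]), 'dq': array([-0.00038595,  0.00049152, -0.00120496,  0.00042742, -0.00058256,
       -0.0016012 ]), 'tau': array([-1.27938718e-03, -4.31236768e+01, -2.44219011e+01,  7.16400566e-02,
        5.59217006e-02, -1.21401745e-04]), 'eef_pos': array([0.19144012, 0.48838157, 0.20074117]), 'tool_rot': array([-5.83629336e-01, -3.08638413e+00,  2.23574305e-03]), 'ft_force': array([-0.30596386, -0.3865658 , -0.45911315]), 'wrist_torque': array([-0.01279657, -0.03891527,  0.01675883]), 'width': 0.9996194018256558}
side [[0.15, 0.858, -0.491, 1.119], [0.989, -0.127, 0.079, -0.088], [0.006, -0.498, -0.867, 1.064], [0.0, 0.0, 0.0, 1.0]] [[432.70956510661654, 0.0, 250.74080963005156], [0.0, 432.70956510661654, 192.465271263295], [0.0, 0.0, 1.0]]
top [[0.022, -0.993, 0.117, 0.435], [-1.0, -0.022, 0.002, -0.002], [0.001, -0.117, -0.993, 0.992], [0.0, 0.0, 0.0, 1.0]] [[376.2045778388608, 0.0, 252.88974065729732], [0.0, 376.2045778388608, 189.7389753298601], [0.0, 0.0, 1.0]]
```

View pics/top0.png

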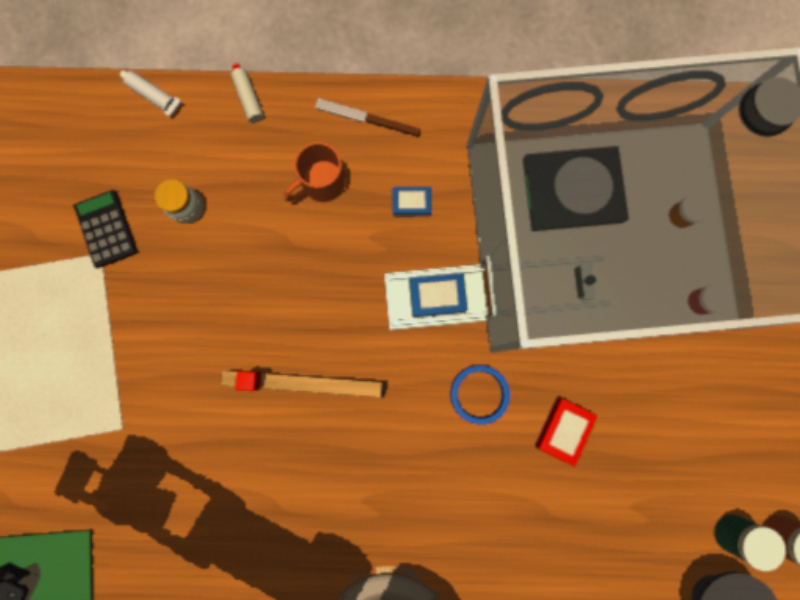

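View pics/side0.png

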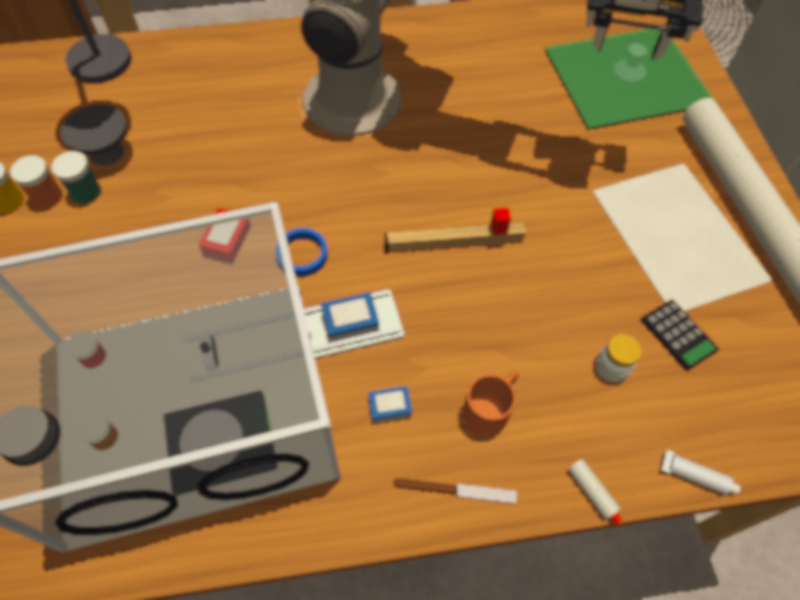

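The candidates for the tin, as pixels in the top picture, are the large blue one on the sill (438,295), a small blue one (412,200) and a red one (567,430). The one on the sill fits: it is blue, the larger of the two, and lies between the rails. The push stick's grip is at (247,380) and its tip at (383,388). The push direction is roughly world -y.

```bash
cat > h.py <<'E'
import numpy as np,cv2
def cloud(f):
    K,T,d=f["camera_matrix"],f["T"],f["depth"]
    v,u=np.mgrid[:384,:512]
    p=np.stack([(u-K[0,2])/K[0,0]*d,(v-K[1,2])/K[1,1]*d,d],-1)
    return p@T[:3,:3].T+T[:3,3]
def rect(P):
    (c,s,a)=cv2.minAreaRect((P[:,:2]*1000).astype(np.float32))
    return np.round(c,1),np.round(s,1),round(a,2)
E
python3 - <<'E'
import bench;print([n for n in dir(bench) if n[0]!='_'],getattr(bench,'tcp_to_grasp',None))
import numpy as np,cv2
from h import *
for n in("top","side"):
    f=np.load(f"pics/{n}0.npz");im=f["image"];P=cloud(f);hsv=cv2.cvtColor(im,cv2.COLOR_BGR2HSV)
    H,S,V=[hsv[...,i].astype(int) for i in range(3)]
    roi=(P[...,0]>.25)&(P[...,0]<.65)&(P[...,1]<.32)&(P[...,1]>-.2)&(f["depth"]>0)
    ms={"grip":roi&((H<5)|(H>174))&(S>200)&(P[...,1]>.1)&(P[...,2]>.05),
     "stick":roi&(P[...,0]<.39)&(P[...,2]>.02)&(P[...,2]<.045)&(P[...,1]>-.0),
     "white":roi&(S<70)&(V>150)&(P[...,2]>.004)&(P[...,2]<.03)&(P[...,0]<.52),
     "tin":roi&(P[...,2]>.04)&(P[...,2]<.056)&(P[...,0]<.5)&(P[...,0]>.4)&(P[...,1]<.08)&(P[...,1]>-.075),
     "smalltin":roi&(H>100)&(H<125)&(S>120)&(P[...,0]>.52)}
    for k,m in ms.items():
        m=m.astype(np.uint8); nn,l,st,_=cv2.connectedComponentsWithStats(m)
        if nn<2: print(n,k,'none');continue
        i=1+st[1:,4].argmax(); q=P[l==i]; print(n,k,st[i],"z med/max",np.median(q[:,2]).round(4),q[:,2].max().round(4),*rect(q))
        if k in("stick",):
            print(q.min(0).round(3),q.max(0).round(3))
t=cv2.imread('pics/top0.png');f=np.load("pics/top0.npz")["image"];s=np.load("pics/side0.npz")["image"]
a=cv2.resize(f[110:225,220:400],(800,511),interpolation=2);b=cv2.resize(s[170:280,180:360],(800,489),interpolation=2)
cv2.imwrite("pics/crop.png",cv2.resize(np.vstack([a,b]),(480,600)))
E
```

```text
['PlanningError', 'close_job', 'grab_frame', 'state', 'tcp_to_grasp'] 0.0188
top grip [151 238  15  12 150] z med/max 0.0786 0.0826 [408.3 226.9] [26.5 26.5] 86.89
top stick [221 252  25   2  36] z med/max 0.0314 0.035 [388.   45.9] [ 2.8 60.7] 1.13
[0.387 0.015 0.028] [0.39  0.076 0.035]
top white [249 202  62   9 342] z med/max 0.0132 0.0264 [509.6 -71.3] [ 21.2 159.5] 1.14
top tin none
top smalltin [263 176  35  25 340] z med/max 0.0474 0.0526 [551.9 -69.4] [60.4 85.3] 6.37
side grip [315 134  11  14 112] z med/max 0.0768 0.0828 [412.4 223.6] [25.1 28.6] 88.53
side stick [246 149   2   1   2] z med/max 0.0304 0.0305 [387.5  16. ] [2.9 0. ] -102.1
[0.387 0.015 0.03 ] [0.388 0.017 0.031]
side white [238 186  13   8  74] z med/max 0.0152 0.0261 [512.9  -9.1] [17.  35.4] 10.14
side tin none
side smalltin [207 189  34  25 202] z med/max 0.0474 0.0534 [558.6 -71.4] [59.6 84. ] 5.43
```

View pics/crop.png

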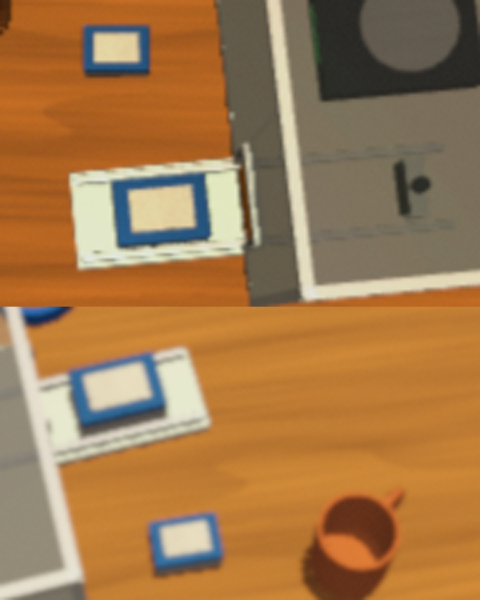

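The crop confirms the target: the larger blue tin on the sill, at (160,210) in the upper half, with the small blue tin separate at (117,48). My search windows were off in x, so I'm measuring again with corrected ones.

```bash
python3 - <<'E'
import numpy as np,cv2
from h import *
for n in("top","side"):
    f=np.load(f"pics/{n}0.npz");im=f["image"];P=cloud(f);hsv=cv2.cvtColor(im,cv2.COLOR_BGR2HSV)
    H,S,V=[hsv[...,i].astype(int) for i in range(3)];X,Y,Z=[P[...,i] for i in range(3)]
    ok=f["depth"]>0
    ms={"stick":ok&(X>.36)&(X<.44)&(Z>.024)&(Z<.040)&(Y>.0)&(Y<.3),
     "sill":ok&(S<90)&(V>130)&(Z>.005)&(Z<.03)&(X<.63)&(X>.49)&(Y>-.14)&(Y<.05),
     "tin":ok&(Z>.042)&(Z<.056)&(X<.61)&(X>.5)&(Y<.0)&(Y>-.125),
     "tape":ok&(H>100)&(H<125)&(S>120)&(X<.46)&(Y<-.05)}
    for k,m in ms.items():
        l=m
        if k!="sill":
            nn,l,st,_=cv2.connectedComponentsWithStats(m.astype(np.uint8)); l=l==1+st[1:,4].argmax()
        q=P[l]; d=np.linalg.svd(q[:,:2]-q[:,:2].mean(0))[2][0] if len(q)<9000 else 0
        print(n,k,len(q),"z",np.median(q[:,2]).round(4),*rect(q),"pca deg",np.degrees(np.arctan2(-d[1]*np.sign(d[1])*1,-d[0]*np.sign(d[1]))).round(2),
          "ends y",q[:,1].min().round(4),q[:,1].max().round(4))
        if k=="sill": print(cv2.boxPoints(cv2.minAreaRect((q[:,:2]*1000).astype(np.float32))).round(1).tolist())
E
```

```text
top stick 767 z 0.0314 [402.5 114.8] [200.   24.1] 87.06 pca deg -93.02 ends y 0.0155 0.2152
top sill 1184 z 0.0122 [552.7 -65.6] [ 95.  160.1] 6.5 pca deg -82.27 ends y -0.1399 0.0182
[[496.5, 8.600000381469727], [514.5999755859375, -150.5], [609.0, -139.8000030517578], [590.9000244140625, 19.299999237060547]]
top tin 897 z 0.0475 [553.5 -68.8] [64.5 90.6] 6.37 pca deg -83.24 ends y -0.1153 -0.0208
top tape 360 z 0.0243 [ 393.1 -141.9] [90.7 92. ] 1.24 pca deg -116.56 ends y -0.1881 -0.0959
side stick 646 z 0.0311 [405.8 143.5] [264.1  29.5] 86.86 pca deg -93.26 ends y 0.0109 0.2755
side sill 957 z 0.0125 [557.7 -65.9] [ 94.8 158.5] 6.65 pca deg -78.65 ends y -0.14 0.0162
[[501.3999938964844, 7.300000190734863], [519.7999877929688, -150.10000610351562], [613.9000244140625, -139.1999969482422], [595.5999755859375, 18.299999237060547]]
side tin 729 z 0.0476 [555.2 -71.5] [66.2 90.9] 5.84 pca deg -84.0 ends y -0.1188 -0.0237
side tape 220 z 0.022 [ 395.8 -130.6] [92.2 62.3] 6.12 pca deg -174.38 ends y -0.1654 -0.0988
```

Measurements, in mm, with the two views agreeing to about 4 mm:
- **Push direction:** -83.5°.
- **Sill end:** (546, 13).
- **Flap foot:** (565, -150).
- **Tin:** (554, -70), about 81 before the flap. Its top is at z 47.5, as expected.
- **Stick grip:** (410, 225.5), yaw -93°, top at about 79.

I'll grip with the jaws along the bar, so the pads take the push squarely.

Call:
move_arm --rows '[[[0.03,-0.036,-0.01],6],[[0.06,-0.073,-0.02],12],[[0.09,-0.109,-0.03],18.3],[[0.12,-0.145,-0.04],18.3],[[0.15,-0.181,-0.05],18.3]]' --fingers 0

```text
time: 0.6
eef_pos: [0.3421, 0.3058, 0.1503]
tool_rot: [-0.085, -3.14, 0.002]
ft_force: [1.0, 0.7, -0.4]
width: 1.0
```

```bash
cat > st.py <<'E'
from bench import *
from scipy.spatial.transform import Rotation as R
import numpy as np
s=state();M=R.from_rotvec(s["tool_rot"]).as_matrix()
print("t",round(s["time"],2),"pos",s["eef_pos"].round(4),"jaw deg",np.degrees(np.arctan2(M[1,1],M[0,1])).round(2),"F",s["ft_force"].round(2),"M",s["wrist_torque"].round(2),"w",round(float(s["width"]),3),"j6",s["joints"][5].round(2))
E
python3 st.py
```

```text
t 0.6 pos [0.3421 0.3058 0.1503] jaw deg 86.91 F [ 0.97  0.74 -0.38] M [ 0.05 -0.03  0.02] w 1.0 j6 -0.95
```

Call:
move_arm --rows '[[[0.034,-0.04,0],0],[[0.068,-0.08,-0.01],0],[[0.068,-0.08,-0.01],0]]'

```text
time: 0.9
eef_pos: [0.4125, 0.2221, 0.1394]
tool_rot: [-0.092, -3.14, 0.005]
ft_force: [-0.2, 0.2, -0.5]
width: 0.999
```

```bash
python3 st.py; python3 - <<'E'
from bench import *
from h import *
f=grab_frame("wrist");P=cloud(f);im=f["image"];hsv=cv2.cvtColor(im,cv2.COLOR_BGR2HSV)
H,S,V=[hsv[...,i].astype(int) for i in range(3)];ok=f["depth"]>0
for k,m in {"grip":ok&((H<6)|(H>172))&(S>180)&(P[...,2]>.07)&(P[...,2]<.09),"bar":ok&(P[...,2]>.026)&(P[...,2]<.037)&(abs(P[...,0]-.404)<.03)&(P[...,1]<.2)}.items():
    print(k,m.sum()); 
    if m.sum()>20: q=P[m];print(q[:,2].mean().round(4),*rect(q))
cv2.imwrite("pics/w1.png",im)
E
```

```text
t 0.9 pos [0.4125 0.2221 0.1394] jaw deg 86.63 F [-0.16  0.22 -0.47] M [ 0.11  0.01 -0.01] w 0.999 j6 -1.18
grip 1268
0.0796 [409.  229.1] [28.9 29.2] 86.37
bar 4798
0.0321 [403.3 106.5] [188.2  24.4] 86.99
```

View pics/w1.png

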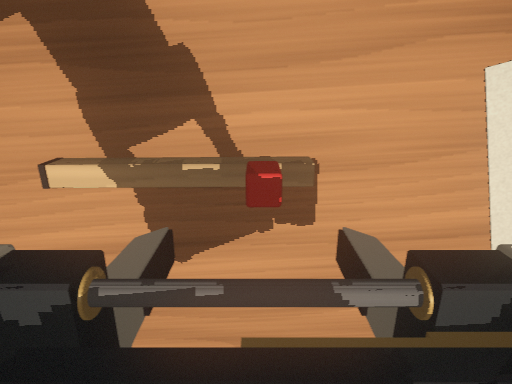

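The wrist view shows the stick at (180,172) with the red grip at (264,185). It measures at (409, 229), top 79.6 mm, which agrees with the other views.

Call:
move_arm --rows '[[[-0.003,0.005,-0.025],0.3],[[-0.003,0.005,-0.05],0.3],[[-0.003,0.005,-0.075],0.3],[[-0.003,0.005,-0.095],0.3],[[-0.003,0.005,-0.102],0.3]]'

```text
time: 1.45
eef_pos: [0.4065, 0.2288, 0.0358]
tool_rot: [-0.082, -3.135, 0.006]
ft_force: [-0.1, 1.2, 0.3]
width: 1.002
```

Call:
move_arm --rows '[[[0,0,0],0],[[0,0,0],0],[[0,0,0],0],[[0,0,0],0],[[0,0,0],0]]' --fingers 255

```text
time: 1.95
eef_pos: [0.4069, 0.2289, 0.0364]
tool_rot: [-0.082, -3.137, 0.005]
ft_force: [0.1, 0.1, -0.1]
width: 0.613
```

```bash
python3 st.py
```

```text
t 1.95 pos [0.4069 0.2289 0.0364] jaw deg 87.02 F [ 0.14  0.05 -0.13] M [ 0.05 -0.02  0.03] w 0.613 j6 -1.17
```

Call:
move_arm --rows '[[[0,0,0],0],[[0,0,0],0],[[0,0,0],0],[[0,0,0],0],[[0,0,0],0]]'

```text
time: 2.45
eef_pos: [0.4069, 0.2289, 0.0364]
tool_rot: [-0.082, -3.137, 0.005]
ft_force: [-1.2, -1.1, 1.3]
width: 0.326
```

Call:
move_arm --rows '[[[0,0,0],0],[[0,0,0],0],[[0,0,0],0]]'

```text
time: 2.75
eef_pos: [0.4069, 0.2289, 0.0364]
tool_rot: [-0.082, -3.137, 0.005]
ft_force: [-1.1, -0.1, 1.0]
width: 0.324
```

```bash
python3 st.py
```

```text
t 2.75 pos [0.4069 0.2289 0.0364] jaw deg 87.01 F [-1.09 -0.1   1.03] M [ 0.08  0.02 -0.03] w 0.324 j6 -1.17
```

Opening is 0.324 × 92 = 30 mm, so the grip is held. Lifting.

Call:
move_arm --rows '[[[0,0,0.01],0],[[0,0,0.02],0],[[0,0,0.03],0],[[0,0,0.04],0],[[0,0,0.04],0]]'

```text
time: 3.25
eef_pos: [0.4079, 0.2293, 0.0782]
tool_rot: [-0.082, -3.14, 0.003]
ft_force: [0.1, -0.7, -2.5]
width: 0.322
```

```bash
cat > stk.py <<'E'
import sys
from bench import *
from h import *
# where is the held bar: top-face points in wrist frame view, line z along bar
import runpy; runpy.run_path("st.py")
s=state();g=s["eef_pos"]; z0=g[2]-.0364+.032
f=grab_frame("wrist");P=cloud(f);D=P-g
ang=np.radians(float(sys.argv[1]));d=np.array([np.cos(ang),np.sin(ang)])
al=D[...,:2]@d;la=D[...,:2]@np.array([-d[1],d[0]])
m=(f["depth"]>0)&(al>.08)&(al<.24)&(abs(la)<.022)&(abs(P[...,2]-z0)<.012)
q=P[m];print(len(q),"rect",*rect(q),"along max",al[m].max().round(4),"lat med at near/far",np.median(la[m&(al<.13)]).round(4),np.median(la[m&(al>.17)]).round(4))
c=np.polyfit(al[m],P[...,2][m],1);print("top z at grip/tip",np.polyval(c,[0,.215]).round(4))
cv2.imwrite("pics/wl.png",f["image"])
E
python3 stk.py -93
```

```text
t 3.25 pos [0.4079 0.2293 0.0782] jaw deg 87.01 F [ 0.07 -0.67 -2.5 ] M [ 0.14 -0.05  0.01] w 0.322 j6 -1.17
5175 rect [403.9 102.8] [93.1 24.8] 87.18 along max 0.1731 lat med at near/far 0.0 -0.0086
top z at grip/tip [0.0733 0.0725]
```

The stick is held level: its top is at 73.3 mm at the grip and 72.5 mm at the tip. Next I carry it to the lane, behind the tin.

Call:
move_arm --rows '[[[0.025,0,0],3],[[0.05,-0.006,0],6],[[0.075,-0.013,0],9.5],[[0.1,-0.02,0],9.5],[[0.1165,-0.026,0],9.5]]'

```text
time: 3.8
eef_pos: [0.5252, 0.2026, 0.0768]
tool_rot: [0.178, -3.134, 0.004]
ft_force: [0.5, 0.4, -2.1]
width: 0.32
```

Call:
move_arm --rows '[[[0,0,0],0],[[0,0,0],0]]'

```text
time: 4.0
eef_pos: [0.5245, 0.2023, 0.0759]
tool_rot: [0.176, -3.132, 0.004]
ft_force: [0.4, 0.2, -2.0]
width: 0.326
```

```bash
python3 stk.py -83.5; cat > view.py <<'E'
import sys
from bench import *
from h import *
f=grab_frame("top");g=grab_frame("side");np.savez("pics/t.npz",**f);np.savez("pics/s.npz",**g)
a=cv2.resize(f["image"][120:240,180:420],(800,400),interpolation=2)
cv2.imwrite(sys.argv[1],a)
cv2.imwrite(sys.argv[1].replace(".png","s.png"),cv2.resize(g["image"][120:270,80:380],(800,400),interpolation=2))
# everything relative to the lane
for n,F in(("top",f),("side",g)):
    P=cloud(F);o=np.array([.5648,-.1505]);d=np.array([.1132,-.9936]);l=np.array([.9936,.1132])
    al=(P[...,:2]-o)@d;la=(P[...,:2]-o)@l
    hsv=cv2.cvtColor(F["image"],cv2.COLOR_BGR2HSV);H,S,V=[hsv[...,i].astype(int) for i in range(3)]
    m=(H>100)&(H<125)&(S>120)&(abs(la)<.045)&(al<.2)&(al>-.16)&(P[...,2]>.04)&(P[...,2]<.058)
    if m.sum()>10: print(n,"blue tin along",np.percentile(al[m],[1,99]).round(4),"lat",np.percentile(la[m],[1,99]).round(4))
    z=float(sys.argv[2])
    for a0 in(-.28,-.25,-.2,-.16,-.14):
        k=(abs(al-a0)<.008)&(abs(la)<.03)&(abs(P[...,2]-z)<.007)&~m
        if k.sum()>8: print(n,"bar at",a0,"lat",np.percentile(la[k],[3,97]).round(4),"z",np.median(P[...,2][k]).round(4))
E
python3 view.py pics/v1.png 0.074
```

```text
t 4.0 pos [0.5245 0.2023 0.0759] jaw deg 96.45 F [ 0.43  0.21 -1.99] M [ 0.14  0.06 -0.02] w 0.326 j6 -1.45
5193 rect [541.2  76.9] [24.4 93.1] 6.29 along max 0.173 lat med at near/far -0.0002 -0.0091
top z at grip/tip [0.0709 0.0704]
top blue tin along [-0.1244 -0.0397] lat [-0.0334  0.0262]
top bar at -0.28 lat [-0.0107  0.0117] z 0.0712
top bar at -0.25 lat [-0.0105  0.0121] z 0.0707
top bar at -0.2 lat [-0.0106  0.0123] z 0.0709
top bar at -0.16 lat [-0.0107  0.0113] z 0.0704
top bar at -0.14 lat [-0.0101  0.0125] z 0.0703
side blue tin along [-0.1209 -0.0379] lat [-0.0265  0.0324]
side bar at -0.28 lat [-0.0096  0.0136] z 0.0706
side bar at -0.25 lat [-0.0099  0.0144] z 0.0708
side bar at -0.2 lat [-0.0099  0.014 ] z 0.0706
side bar at -0.16 lat [-0.0079  0.0142] z 0.0718
side bar at -0.14 lat [-0.0093  0.0133] z 0.071
```

View pics/v1.png

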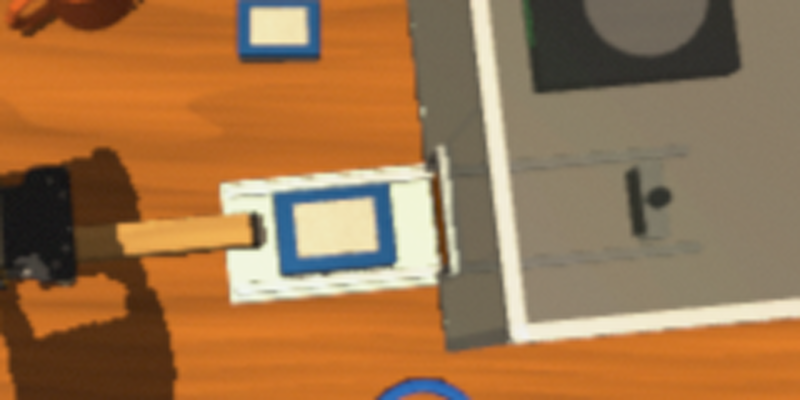

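The picture shows the bar at (190,233) lined up behind the tin at (335,228), about 15 mm short of it and 1-2 mm off laterally. I'm lowering so its underside is about 3 mm over the sill.

Call:
move_arm --rows '[[[-0.001,0,-0.008],0],[[-0.001,0,-0.016],0],[[-0.001,0,-0.0235],0],[[-0.001,0,-0.0235],0],[[-0.001,0,-0.0235],0]]'

```text
time: 4.65
eef_pos: [0.523, 0.2029, 0.0527]
tool_rot: [0.179, -3.133, 0.004]
ft_force: [0.0, -0.2, -2.8]
width: 0.324
```

```bash
python3 st.py
```

```text
t 4.65 pos [0.523  0.2029 0.0527] jaw deg 96.53 F [ 0.03 -0.2  -2.76] M [ 0.13  0.02 -0.07] w 0.324 j6 -1.45
```

Call:
move_arm --rows '[[[0.0005,-0.004,0],0],[[0.001,-0.008,0],0],[[0.0012,-0.01,0],0],[[0.0013,-0.0115,0],0],[[0.0015,-0.013,0],0]]'

```text
time: 5.15
eef_pos: [0.5246, 0.1896, 0.0528]
tool_rot: [0.178, -3.133, 0.004]
ft_force: [0.1, 0.5, -2.1]
width: 0.326
```

Call:
move_arm --rows '[[[0.0001,-0.0015,0],0],[[0.0003,-0.003,0],0],[[0.0005,-0.0045,0],0],[[0.0007,-0.006,0],0],[[0.001,-0.009,0],0]]'

```text
time: 5.65
eef_pos: [0.5256, 0.1808, 0.0528]
tool_rot: [0.179, -3.133, 0.004]
ft_force: [0.2, 3.4, -1.3]
width: 0.325
```

```bash
python3 st.py
```

```text
t 5.65 pos [0.5256 0.1808 0.0528] jaw deg 96.53 F [ 0.16  3.36 -1.26] M [ 0.72  0.15 -0.02] w 0.325 j6 -1.49
```

Contact, at 3.4 N of sliding force. Pushing on at about 50 mm/s.

Call:
move_arm --rows '[[[0.0006,-0.005,0],0],[[0.0011,-0.01,0],0],[[0.0017,-0.015,0],0],[[0.0023,-0.02,0],0],[[0.0028,-0.025,0],0]]'

```text
time: 6.15
eef_pos: [0.5284, 0.1553, 0.0528]
tool_rot: [0.178, -3.133, 0.004]
ft_force: [0.7, 3.7, -1.5]
width: 0.327
```

Call:
move_arm --rows '[[[0.0006,-0.005,0],0],[[0.0011,-0.01,0],0],[[0.0017,-0.015,0],0],[[0.0023,-0.02,0],0],[[0.0028,-0.025,0],0]]'

```text
time: 6.65
eef_pos: [0.5312, 0.13, 0.0528]
tool_rot: [0.178, -3.133, 0.004]
ft_force: [-0.8, 5.2, -0.6]
width: 0.328
```

```bash
python3 st.py; python3 view.py pics/v2.png 0.048
```

```text
t 6.65 pos [0.5312 0.13   0.0528] jaw deg 96.52 F [-0.79  5.19 -0.64] M [0.91 0.1  0.01] w 0.328 j6 -1.58
top blue tin along [-0.067  -0.0019] lat [-0.0334  0.0261]
top bar at -0.16 lat [-0.0114  0.0116] z 0.0475
top bar at -0.14 lat [-0.0113  0.01  ] z 0.0477
side blue tin along [-0.0649 -0.0103] lat [-0.0278  0.032 ]
side bar at -0.28 lat [0.0127 0.0159] z 0.0519
side bar at -0.25 lat [-0.0098  0.0138] z 0.0474
side bar at -0.2 lat [-0.0096  0.013 ] z 0.0471
side bar at -0.16 lat [-0.0105  0.0137] z 0.0474
side bar at -0.14 lat [-0.0089  0.0129] z 0.0471
```

View pics/v2s.png

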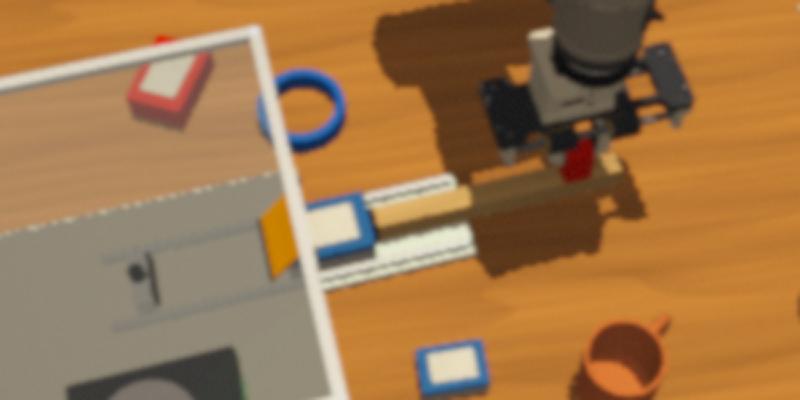

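The side picture shows the flap swinging in at (280,238), ahead of the tin at (335,228). The bar at (420,210) is on line and level.

Call:
move_arm --rows '[[[0.0006,-0.005,0],0],[[0.0011,-0.01,0],0],[[0.0017,-0.015,0],0],[[0.0023,-0.02,0],0],[[0.0028,-0.025,0],0]]'

```text
time: 7.25
eef_pos: [0.5341, 0.1039, 0.0528]
tool_rot: [0.178, -3.133, 0.005]
ft_force: [-0.5, 4.1, -2.2]
width: 0.327
```

Call:
move_arm --rows '[[[0.0006,-0.005,0],0],[[0.0011,-0.01,0],0],[[0.0017,-0.015,0],0],[[0.0023,-0.02,0],0],[[0.0028,-0.025,0],0]]'

```text
time: 7.75
eef_pos: [0.5368, 0.0784, 0.0527]
tool_rot: [0.178, -3.132, 0.005]
ft_force: [0.2, 4.5, 0.1]
width: 0.324
```

Call:
move_arm --rows '[[[0.0006,-0.005,0],0],[[0.0011,-0.01,0],0],[[0.0017,-0.015,0],0],[[0.0023,-0.02,0],0],[[0.0028,-0.025,0],0]]'

```text
time: 8.25
eef_pos: [0.5397, 0.053, 0.0527]
tool_rot: [0.178, -3.132, 0.005]
ft_force: [-0.9, 4.4, -0.5]
width: 0.326
```

```bash
python3 st.py; python3 view.py pics/v3.png 0.048
```

```text
t 8.25 pos [0.5397 0.053  0.0527] jaw deg 96.5 F [-0.86  4.43 -0.51] M [0.89 0.12 0.07] w 0.326 j6 -1.72
side bar at -0.25 lat [-0.0103  0.0122] z 0.0479
side bar at -0.16 lat [-0.0097  0.0129] z 0.047
side bar at -0.14 lat [-0.01   0.013] z 0.0476
```

The tin's centre is about +55 mm. One more fast step and a medium one, then I feel for the stop.

Call:
move_arm --rows '[[[0.0006,-0.005,0],0],[[0.0011,-0.01,0],0],[[0.0017,-0.015,0],0],[[0.0023,-0.02,0],0],[[0.0028,-0.025,0],0]]'

```text
time: 8.85
eef_pos: [0.5426, 0.027, 0.0527]
tool_rot: [0.177, -3.132, 0.007]
ft_force: [-1.2, 5.0, -0.5]
width: 0.322
```

Call:
move_arm --rows '[[[0.0003,-0.003,0],0],[[0.0007,-0.006,0],0],[[0.001,-0.009,0],0],[[0.0012,-0.0105,0],0],[[0.0014,-0.012,0],0]]'

```text
time: 9.35
eef_pos: [0.544, 0.0149, 0.0526]
tool_rot: [0.177, -3.132, 0.007]
ft_force: [-0.7, 4.2, -0.1]
width: 0.323
```

Call:
move_arm --rows '[[[0.0002,-0.0014,0],0],[[0.0003,-0.0028,0],0],[[0.0005,-0.0042,0],0],[[0.0006,-0.0056,0],0],[[0.0008,-0.007,0],0]]'

```text
time: 9.85
eef_pos: [0.5448, 0.0078, 0.0527]
tool_rot: [0.177, -3.132, 0.006]
ft_force: [-0.7, 4.6, -0.6]
width: 0.322
```

Call:
move_arm --rows '[[[0.0002,-0.0014,0],0],[[0.0003,-0.0028,0],0],[[0.0005,-0.0042,0],0],[[0.0006,-0.0056,0],0]]'

```text
time: 10.25
eef_pos: [0.5454, 0.0021, 0.0526]
tool_rot: [0.177, -3.132, 0.007]
ft_force: [-1.4, 5.2, -0.6]
width: 0.324
```

```bash
python3 st.py; python3 view.py pics/v3.png 0.048
```

```text
t 10.25 pos [0.5454 0.0021 0.0526] jaw deg 96.48 F [-1.44  5.22 -0.59] M [ 0.95  0.13 -0.03] w 0.324 j6 -1.81
side bar at -0.2 lat [-0.0105  0.0129] z 0.0472
side bar at -0.14 lat [-0.0065  0.0152] z 0.0478
```

View pics/v3.png

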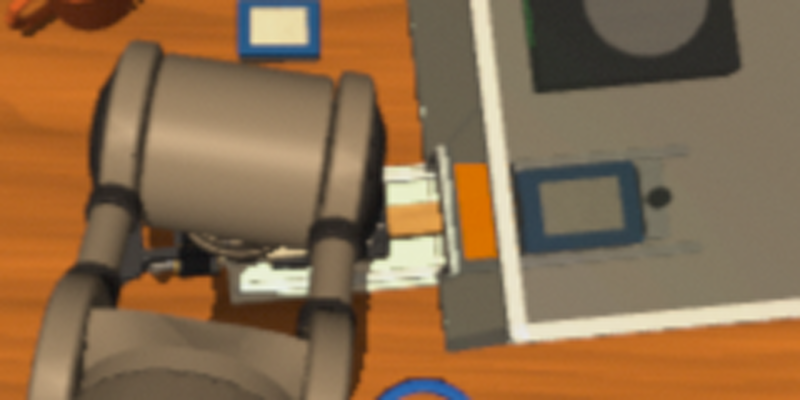

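The tin is inside at (580,205), just touching the stop near (655,197) in this view, and the flap is lying on the stick. Now small, slow steps.

Call:
move_arm --rows '[[[0.0001,-0.001,0],0],[[0.0002,-0.002,0],0]]'

```text
time: 10.55
eef_pos: [0.5455, 0.0002, 0.0527]
tool_rot: [0.177, -3.132, 0.006]
ft_force: [-0.9, 9.6, 1.5]
width: 0.325
```

Call:
move_arm --rows '[[[0,-0.0003,0],0],[[0.0001,-0.0007,0],0]]'

```text
time: 10.75
eef_pos: [0.5456, 0.0003, 0.0528]
tool_rot: [0.177, -3.132, 0.004]
ft_force: [-0.8, 8.8, 1.4]
width: 0.327
```

Call:
move_arm --rows '[[[0,-0.0005,0],0],[[0.0001,-0.001,0],0],[[0.0001,-0.001,0],0]]'

```text
time: 11.05
eef_pos: [0.5456, 0.0002, 0.0529]
tool_rot: [0.177, -3.132, 0.002]
ft_force: [-2.0, 9.5, 0.5]
width: 0.323
```

Call:
move_arm --rows '[[[0.0001,-0.001,0],0],[[0.0002,-0.0016,0],0],[[0.0002,-0.0016,0],0]]'

```text
time: 11.35
eef_pos: [0.5456, 0.0002, 0.0532]
tool_rot: [0.177, -3.132, -0.002]
ft_force: [-0.8, 12.4, 2.6]
width: 0.324
```

12.4 N against a still position, so that is the stop. Holding the firm press a little higher.

Call:
move_arm --rows '[[[0.0002,-0.0016,0],0],[[0.0002,-0.0018,0],0],[[0.0002,-0.0018,0],0],[[0.0002,-0.0018,0],0],[[0.0002,-0.0018,0],0]]'

```text
time: 11.85
eef_pos: [0.5456, 0.0002, 0.0535]
tool_rot: [0.177, -3.132, -0.005]
ft_force: [-1.2, 13.1, 2.5]
width: 0.328
```

```bash
python3 st.py
```

```text
t 11.85 pos [5.456e-01 2.000e-04 5.350e-02] jaw deg 96.49 F [-1.21 13.1   2.46] M [1.84 0.25 0.  ] w 0.328 j6 -1.83
```

Call:
move_arm --rows '[[[0.0002,-0.002,0],0],[[0.0002,-0.002,0],0],[[0.0002,-0.002,0],0],[[0.0002,-0.002,0],0],[[0.0002,-0.002,0],0]]'

```text
time: 12.35
eef_pos: [0.5455, 0.0002, 0.0539]
tool_rot: [0.178, -3.132, -0.009]
ft_force: [-2.3, 13.0, 2.9]
width: 0.323
```

Call:
move_arm --rows '[[[0.0002,-0.002,0],0],[[0.0002,-0.002,0],0],[[0.0002,-0.002,0],0]]'

```text
time: 12.65
eef_pos: [0.5455, 0.0003, 0.0543]
tool_rot: [0.178, -3.132, -0.013]
ft_force: [-1.8, 13.8, 3.8]
width: 0.324
```

```bash
python3 st.py; python3 view.py pics/v4.png 0.048
```

```text
t 12.65 pos [5.455e-01 3.000e-04 5.430e-02] jaw deg 96.52 F [-1.8  13.81  3.84] M [ 1.89  0.31 -0.06] w 0.324 j6 -1.83
side bar at -0.2 lat [-0.0098  0.0118] z 0.0483
side bar at -0.16 lat [0.0113 0.0148] z 0.0457
side bar at -0.14 lat [-0.0051  0.0141] z 0.0483
```

View pics/v4s.png

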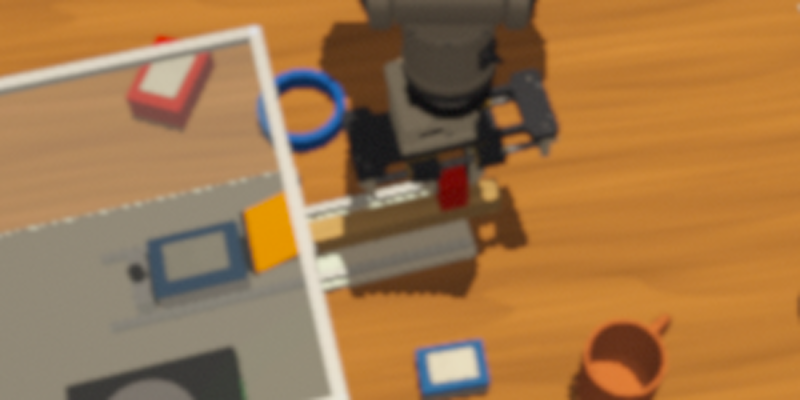

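The side picture shows the tin at (197,262) up against the stop at (140,272), with the flap resting on the bar at (270,232). Pressing is done: 13-14 N for over a second. Drawing out at 35 mm/s.

Call:
move_arm --rows '[[[-0.0001,0.001,0],0],[[-0.0003,0.003,0],0],[[-0.0007,0.006,0],0],[[-0.001,0.009,0],0],[[-0.0014,0.012,0],0]]'

```text
time: 13.25
eef_pos: [0.544, 0.0122, 0.0542]
tool_rot: [0.178, -3.132, -0.013]
ft_force: [-0.4, -0.6, -2.7]
width: 0.324
```

Call:
move_arm --rows '[[[-0.0004,0.0035,0],0],[[-0.0008,0.007,0],0],[[-0.0012,0.0105,0],0],[[-0.0016,0.014,0],0],[[-0.002,0.0175,0],0]]'

```text
time: 13.75
eef_pos: [0.542, 0.0301, 0.0542]
tool_rot: [0.178, -3.132, -0.013]
ft_force: [-0.0, -0.3, -2.3]
width: 0.325
```

```bash
python3 st.py
```

```text
t 13.75 pos [0.542  0.0301 0.0542] jaw deg 96.5 F [-0.02 -0.28 -2.27] M [ 0.4   0.11 -0.02] w 0.325 j6 -1.78
```

Call:
move_arm --rows '[[[-0.0004,0.0033,0],0],[[-0.0008,0.0066,0],0],[[-0.0011,0.01,0],0],[[-0.0015,0.0133,0],0],[[-0.0019,0.0166,0],0]]'

```text
time: 14.25
eef_pos: [0.54, 0.047, 0.0542]
tool_rot: [0.178, -3.132, -0.013]
ft_force: [0.2, 0.5, -2.9]
width: 0.321
```

Call:
move_arm --rows '[[[-0.0003,0.003,0],0],[[-0.0007,0.006,0],0],[[-0.001,0.009,0],0],[[-0.0014,0.012,0],0],[[-0.0017,0.015,0],0]]'

```text
time: 14.75
eef_pos: [0.5384, 0.0622, 0.0543]
tool_rot: [0.178, -3.132, -0.013]
ft_force: [-0.6, 0.6, -3.4]
width: 0.322
```

Call:
move_arm --rows '[[[-0.0003,0.003,0],0],[[-0.0007,0.006,0],0],[[-0.001,0.009,0],0],[[-0.0014,0.012,0],0],[[-0.0017,0.015,0],0]]'

```text
time: 15.25
eef_pos: [0.5366, 0.0774, 0.0543]
tool_rot: [0.178, -3.132, -0.013]
ft_force: [0.1, -0.3, -1.7]
width: 0.319
```

Call:
move_arm --rows '[[[-0.0003,0.003,0],0],[[-0.0007,0.006,0],0],[[-0.001,0.009,0],0],[[-0.0014,0.012,0],0],[[-0.0017,0.015,0],0]]'

```text
time: 15.75
eef_pos: [0.5349, 0.0927, 0.0542]
tool_rot: [0.178, -3.132, -0.013]
ft_force: [0.2, -0.8, -2.4]
width: 0.324
```

```bash
python3 st.py; python3 view.py pics/v5.png 0.048
```

```text
t 15.75 pos [0.5349 0.0927 0.0542] jaw deg 96.51 F [ 0.23 -0.82 -2.37] M [0.13 0.01 0.02] w 0.324 j6 -1.67
top bar at -0.14 lat [-0.0125  0.0099] z 0.0478
side bar at -0.28 lat [-0.0105  0.0129] z 0.0492
side bar at -0.25 lat [0.0109 0.0146] z 0.0446
side bar at -0.2 lat [-0.0114  0.0125] z 0.0485
side bar at -0.16 lat [-0.0106  0.0134] z 0.0476
side bar at -0.14 lat [-0.0096  0.0124] z 0.0476
```

View pics/v5s.png

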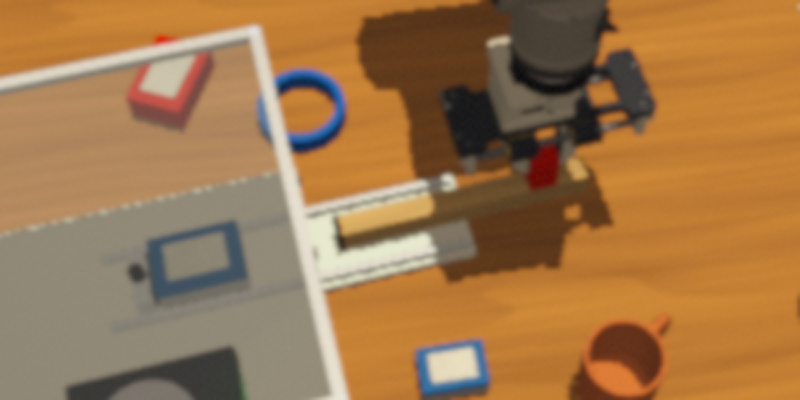

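The stick is out: its tip is at (340,232), the flap is shut and the tin is still at (197,262). Lifting and carrying the stick back to its original free spot.

Call:
move_arm --rows '[[[-0.001,0.008,0.012],0],[[-0.003,0.03,0.025],0],[[-0.006,0.06,0.025],0],[[-0.01,0.09,0.025],0],[[-0.012,0.115,0.025],0]]'

```text
time: 16.35
eef_pos: [0.5227, 0.2097, 0.0804]
tool_rot: [0.179, -3.133, -0.014]
ft_force: [0.0, -0.3, -2.1]
width: 0.325
```

Call:
move_arm --rows '[[[-0.025,0.01,0],-3],[[-0.05,0.02,0],-6],[[-0.08,0.02,0],-9.5],[[-0.105,0.02,0],-9.5],[[-0.113,0.02,0],-9.5]]'

```text
time: 16.85
eef_pos: [0.4072, 0.2301, 0.0812]
tool_rot: [-0.079, -3.137, -0.014]
ft_force: [0.1, -1.0, -2.5]
width: 0.326
```

Call:
move_arm --rows '[[[0,0,-0.01],0],[[0,0,-0.02],0],[[0,0,-0.03],0],[[0,0,-0.035],0],[[0,0,-0.035],0]]'

```text
time: 17.35
eef_pos: [0.407, 0.2297, 0.0449]
tool_rot: [-0.08, -3.135, -0.013]
ft_force: [-0.6, 0.8, -2.2]
width: 0.323
```

```bash
python3 st.py
```

```text
t 17.35 pos [0.407  0.2297 0.0449] jaw deg 87.08 F [-0.61  0.78 -2.18] M [ 0.07 -0.   -0.03] w 0.323 j6 -1.19
```

Call:
move_arm --rows '[[[0,0,-0.002],0],[[0,0,-0.004],0],[[0,0,-0.006],0],[[0,0,-0.0075],0],[[0,0,-0.0075],0]]'

```text
time: 17.85
eef_pos: [0.4074, 0.23, 0.0377]
tool_rot: [-0.079, -3.135, -0.013]
ft_force: [-0.4, 1.2, 1.7]
width: 0.327
```

```bash
python3 stk.py -93
```

```text
t 17.85 pos [0.4074 0.23   0.0377] jaw deg 87.1 F [-0.42  1.22  1.71] M [-0.28  0.08 -0.05] w 0.327 j6 -1.19
5093 rect [403.2 104.6] [90.8 24.2] 86.96 along max 0.1708 lat med at near/far 0.0 -0.0092
top z at grip/tip [0.0329 0.0311]
```

It is resting on the bench with 1.7 N upward. Releasing.

Call:
move_arm --rows '[[[0,0,0],0],[[0,0,0],0],[[0,0,0],0],[[0,0,0],0],[[0,0,0],0]]' --fingers 0

```text
time: 18.4
eef_pos: [0.4073, 0.2299, 0.0377]
tool_rot: [-0.08, -3.135, -0.013]
ft_force: [-0.2, 0.2, 0.2]
width: 0.709
```

Call:
move_arm --rows '[[[0,0,0],0],[[0,0,0],0],[[0,0,0],0],[[0,0,0],0],[[0,0,0],0]]'

```text
time: 18.9
eef_pos: [0.4073, 0.2299, 0.0377]
tool_rot: [-0.08, -3.135, -0.013]
ft_force: [-0.2, -0.8, 0.8]
width: 0.998
```

Call:
move_arm --rows '[[[0,0,0.02],0],[[0,0,0.05],0],[[0,0,0.09],0],[[0,0,0.13],0],[[0,0,0.15],0]]'

```text
time: 19.4
eef_pos: [0.4084, 0.2303, 0.1911]
tool_rot: [-0.079, -3.14, -0.016]
ft_force: [0.6, 0.8, -0.1]
width: 1.001
```

Call:
move_arm --rows '[[[-0.03,0.04,0],0],[[-0.06,0.08,0],0],[[-0.09,0.12,0],0],[[-0.12,0.16,0],0],[[-0.12,0.16,0],0]]'

```text
time: 19.9
eef_pos: [0.2846, 0.3941, 0.1912]
tool_rot: [-0.069, -3.139, -0.018]
ft_force: [0.5, 0.2, 1.0]
width: 0.998
```

```bash
python3 st.py; python3 - <<'E'
from bench import *
from h import *
for n in("top","side"):
    f=grab_frame(n);P=cloud(f);X,Y,Z=[P[...,i] for i in range(3)]
    m=(X>.36)&(X<.44)&(Z>.024)&(Z<.04)&(Y<.3)&(Y>0)
    q=P[m];c=np.polyfit(q[:,1],q[:,2],1);print(n,*rect(q),"top z",np.polyval(c,[.02,.25]).round(4))
    cv2.imwrite(f"pics/end_{n}.png",cv2.resize(f["image"],(600,450)))
a=cv2.imread("pics/end_top.png")[60:360];b=cv2.imread("pics/end_side.png")[110:410]
cv2.imwrite("pics/end.png",np.vstack([a,b]))
E
```

```text
t 19.9 pos [0.2846 0.3941 0.1912] jaw deg 87.47 F [0.46 0.22 1.02] M [ 0.02 -0.06  0.03] w 0.998 j6 -0.75
top [405.2 147.5] [264.8  27.2] 86.52 top z [0.0312 0.0316]
side [405.8 144.4] [263.7  32.7] 86.98 top z [0.031  0.0307]
```

View pics/end.png

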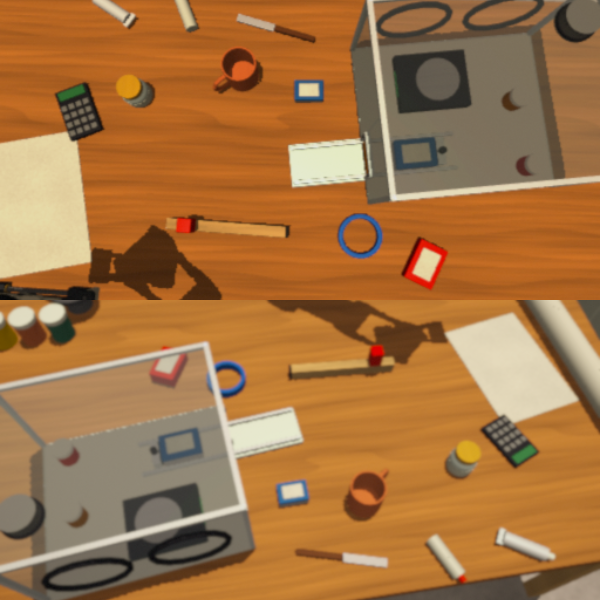

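The final view shows the tin at the stop (415,153), the flap shut with no amber visible, and the stick flat at (228,227). The jar, mug and tape look unmoved, and the arm is clear.

```bash
python3 -c "
from bench import *
print(close_job())"
```

```text
the job is handed in; nothing more can be done
None
```

The job is done and handed in at about 20 s of robot time. No verdict was reported.

**What I did:** With the stick I pushed the larger blue tin along the sill and through the flap. I felt for the stop at about 10–14 mm/s and pressed the tin home at 12–14 N for more than a second. I then drew the stick out at about 30–35 mm/s with the flap riding on it, and laid it back near its original spot.

**Last checks:**
- **Tin:** both cameras show it up against the end stop.
- **Flap:** it is shut; there was no noticeable pull on it while drawing out. I did not measure its closing speed.
- **Stick:** it lies flat, with its top at 31 mm along its whole length.
- **Other things:** they look unmoved, and the gripper is open and clear of everything.

**Small disagreements:**
- My estimate of the tin's final centre is about 108 mm past the flap, 1 mm short of the stated 109–131 mm. That is within the camera calibration error, and the firm resistance there and the picture both point to the stop.
- The wrist tilted by up to about half a degree during the press. The stick's tip leaned lightly on the sill, so the force on the tin itself was probably 1–2 N below the wrist reading.

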